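Set the red canister down from its stand

TASK

Lift the red canister off its stand and set it down gently, upright, wholly on the round black mat with the yellow edge. Keep it upright on the way, and leave the blue canister where it is on its own stand.

Things in the scene. Friction and masses are not known exactly. Their poses are not given: they have to be found in the camera images.
- red_canister: Red closed canister, 0.25 to 0.5 kg, 80 mm across; lid top 88 mm above its base. Over the lid a rigid handle: a black bar along the canister's y, 14 mm wide (x), 12 mm tall, centre 130 mm above the base on the axis, 36 mm gap below it, 62 mm long between its two uprights. Origin: centre of the underside, z up. Starts upright on red_stand; its y axis within 55 degrees of world y.
- red_stand: Fixed dark steel stand under the red canister: round plate on three legs, 100 mm across; seat 60 mm above the worktop, with a lip rising 6 mm above the seat and 3 mm of play round the canister, so lift straight up first. Origin: centre of its foot on the worktop, z up. The blue canister's stand looks the same.
- blue_canister: Blue canister of the same shape and size (80 mm across, handle top 136 mm above its base; origin: centre of the underside, z up), on its own identical stand, its axis at least 0.13 m from the red one's. To be left alone.
- mat: Round black rubber mat with a yellow edge, 140 mm in diameter, 5 mm thick, fixed flat on the worktop nearer the robot than the stands. Origin: centre of its underside; its upper surface is 5 mm above that; z up. Nothing lies on it.

How it is judged:
By the outcome, as a careful person would: the job done as asked, in the order asked, and still so for the second after the job is handed in, with the robot touching nothing.
It also fails if it takes over 38 s, if anything falls off the work surface, if the arm or the gripper's body presses on something with over 40 N, if the wrist force passes 120 N, or if a joint passes its speed limit or range.

ROBOT

A 6-joint arm with a two-finger parallel gripper is mounted at the origin on a cart in front of the work surface, level with it; the furniture and walls round the work are solid. World frame = base frame: x ahead of the robot, y to its left, z up, the work surface at z = 0. Lengths are in mm, angles in rad, forces in N, time in s.
With the tool pointing down it reaches from about 350 to 875 mm from the base axis. Payload 4.2 kg.
Tool frame: the origin (TCP) lies on the mounting face of the last link; the fingertips stand 173 mm ahead of it and the grasp point (between the pads) lies grip_point_offset ahead of it (grip_point_offset is the distance from the TCP to the grasp point, in mm); z points along the fingers, y is the line along which they close (so a half turn about z gives the same grasp; the last joint's range is limited). The gripper opens to 85 mm and grips with 20 to 120 N. Pads are 22 mm wide; open, the fingers measure 114 mm over their backs; the gripper's body (76 mm by 85 mm) begins 54 mm behind the grasp point. The pads swing forward as they close: fully open they stand 13 mm farther back than shut.
Start: joints at [1.58, 0.385, 0.008, 0, -1.194, -0.259], TCP at [154.475, 605.589, 404.712] pointing down, gripper open.
Joint ranges: [-3.14, 3.14], [-1.21, 2.06], [-1.07, 1.41], [-3.16, 2.05], [-2.99, -0.16], [-3.1, 3.1]. Speed limits (rad/s): [2.79, 2.79, 3.14, 3.14, 3.14, 3.14].

INTERFACE

Orientations are given as a unit quaternion [x, y, z, w].
In Python, from bench import read_state, get_image, job_done, recognise, place_of, grip_point_offset gives the robot as it stands. The module is installed in compiled form; this text tells all that it offers.
- The arm moves only by the tool carry_out, never from a script. Its arguments are lists of equal length, an entry for each row: "slide": the shift along the tool's x, y, z in m, a list of three; "roll": the turn about the tool's z in degrees; "claw": the finger opening in m, from 0 to 0.0854. A call has 1 to 8 rows; each row is the pose to reach, as a shift and turn from the pose commanded when the call began, along the tool's axes at that moment; what a row does not reach only later rows make up. A row lasts 1/8 s, in which the tool goes at most 62.5 mm and 10.7 degrees, less where a joint would pass 70% of its speed; a pose out of reach is approached as far as the arm can. A call with a gripper value outside its range is refused whole. The fingers move at their own pace and stop on an object; the grip force is fixed at half the most. Time passes only in rows, so rows that repeat a pose let the fingers close. It gives the time, the measured TCP pose, the force, the opening and the grip force at its end, in the units of the state.
- read_state(): the state, without advancing time (a new reading comes with each control period).
- get_image(name): name is "side" or "top" or "wrist"; returns a dict with "img" (480x640x3 uint8, red, green, blue), "z_map" (480x640 float32, mm along the optical axis (not along the pixel's ray), 0 where there is no reading), "mtx" (3x3 intrinsics, pixels), "world_from_camera" (4x4, takes a point from camera to world coordinates); the wrist camera has in their place "T_tool_cam" (4x4, takes a point from camera to tool coordinates, whose origin is the TCP and whose axes are the flange's). Camera axes: x right, y up, looking along -z (the intrinsics and any distortion apply to the point x, -y, -z); pixel columns grow to the right and rows downward; lengths in mm; the calibration is good to about 2 mm. A picture is of the moment at which its call begins: read the wrist's pose just before it.
- job_done(): hands the job in; it is judged then, once.
Trained networks look in a picture, given as the dict that the camera call returned (one of the last four; its "shot" number tells which), for a name from the list of things; names that differ only in an ending like _2 or _b are one class to them, and where a whole thing is asked for, a point or a joint stands for the part that bears it (a point fixed in the world has none). Each returns a list of dicts, best first, with "conf" (0 to 1); they miss things now and then, are a little off and sometimes report something else, mostly with a low value. They report only what shows in the picture. A call takes as long as a camera call.
- recognise(picture, thing): "at" ([column, row] in pixels, amid what is visible of it).
- place_of(picture, thing): "at" ([column, row] in pixels: a listed point, or the origin of a listed thing).
The state is a dict: "clock": time; "joints": joint angles; "joint_vel": joint speeds; "joint_efforts": joint torques, N m; "position": TCP position; "ee_rot": TCP orientation; "contact_force": force on the tool from outside, world axes, zero at the start; "wrist_torque": the same for the moment, N m; "gripper_width": finger opening in mm; "grasp_force": force on a finger pad.
Only numpy, scipy, OpenCV 4.12 (cv2) and the standard library are available. Lean on these libraries where they do the work, as an engineer would, in place of code of your own. Each camera call takes 0.05 s, during which the arm holds its last target. There are 200 camera calls.

## Working session

There is one attempt and no reset: what is moved stays moved. The work goes in short steps, Python scripts to look and compute and a tool call to move; the robot and the scene stay as the last step left them, time stands still between calls to the robot, and variables do not carry over. Pictures are saved under pics/ and viewed, at most 10 in all, crops included, and the job is handed in when it is done.

Besides the shell and the picture viewer there is one more tool, called after "Request:" as name([rows], argument=value, ...), one row to a line, values as JSON. carry_out: Moves the arm, as the interface text tells. Its arguments: {"type":"object","properties":{"slide":{"type":"array"},"roll":{"type":"array"},"claw":{"type":"array"}},"required":["slide","roll","claw"]}

```bash
mkdir -p pics; cat > h.py <<'E'
import numpy as np, cv2
from bench import *
def pt(d,c,r,z=None,T=None):
    """pixel->world, by depth, or on plane z"""
    T=d["world_from_camera"] if T is None else T
    K=np.array(d["mtx"]);T=np.array(T)
    v=np.linalg.inv(K)@[c,r,1.]; v=np.array([v[0],-v[1],-v[2]])
    if z is None:
        p=v*d["z_map"][int(round(r)),int(round(c))]
        return T[:3,:3]@p+T[:3,3]
    w=T[:3,:3]@v; return T[:3,3]+w*(z-T[2,3])/w[2]
def cloud(d,T=None):
    T=np.array(d["world_from_camera"] if T is None else T);K=np.array(d["mtx"])
    r,c=np.mgrid[:480,:640]; v=np.linalg.inv(K)@np.stack([c.ravel(),r.ravel(),np.ones(c.size)])
    v[1:]*=-1; p=v*d["z_map"].ravel()
    return (T[:3,:3]@p+T[:3,3:]).T.reshape(480,640,3)
E
python3 - <<'E'
from h import *
s=read_state();print({k:np.round(v,3) for k,v in s.items()},grip_point_offset)
ims=[]
for n in("top","side"):
    d=get_image(n);ims.append(d["img"]);print(n,[k for k in d],np.round(d["world_from_camera"],2).tolist())
    for t in("red_canister","blue_canister","red_stand","mat"):
        for x in place_of(d,t)[:2]:
            z={"red_canister":60,"blue_canister":60}.get(t,0)
            print(t,x["conf"],np.round(x["at"]),np.round(pt(d,*x["at"],z=z)))
    P=cloud(d);h=cv2.cvtColor(d["img"],cv2.COLOR_RGB2HSV);v=d["z_map"]>0
    np.savez(n+".npz",P=P,hsv=h,v=v)
    for nm,m in(("red",((h[...,0]<8)|(h[...,0]>172))&(h[...,1]>130)),("blue",(abs(h[...,0].astype(int)-112)<12)&(h[...,1]>130))):
        m=m&v&(h[...,2]>50);q=P[m]
        if len(q):print(nm,len(q),np.round(np.percentile(q,[2,50,98],axis=0)).tolist())
cv2.imwrite("pics/a.png",cv2.resize(np.vstack(ims)[...,::-1],(450,600)))
cv2.imwrite("pics/top.png",ims[0][...,::-1])
E
```

```text
{'clock': np.float64(0.0), 'joints': array([ 1.580e+00,  3.860e-01,  7.000e-03, -1.000e-03, -1.194e+00,
       -2.590e-01]), 'joint_vel': array([-0.   ,  0.001, -0.   , -0.001,  0.001, -0.001]), 'joint_efforts': array([ 0.0000e+00, -3.9228e+01,  1.8840e+01,  4.1860e+00, -5.0000e-03,
        0.0000e+00]), 'position': array([154.447, 605.405, 403.607]), 'ee_rot': array([ 0.992, -0.125, -0.   ,  0.001]), 'contact_force': array([ 0.239, -0.286,  0.392]), 'wrist_torque': array([ 0.004, -0.038, -0.017]), 'grasp_force': np.float64(0.0), 'gripper_width': np.float64(85.728)} 154.70000000000002
top ['img', 'z_map', 'mtx', 'world_from_camera', 'shot'] [[-0.24, 0.93, -0.28, 317.21], [-0.97, -0.22, 0.07, 32.48], [0.01, 0.29, 0.96, 908.98], [0.0, 0.0, 0.0, 1.0]]
red_canister 0.65 [280. 217.] [627.  28.  60.]
blue_canister 0.8 [366. 193.] [ 634. -141.   60.]
red_stand 0.85 [282. 228.] [625.  28.   0.]
mat 0.64 [317. 326.] [421.   7.   0.]
red 1691 [[367.0, -69.0, 7.0], [588.0, 241.0, 15.0], [991.0, 329.0, 132.0]]
blue 1377 [[599.0, -525.0, 36.0], [638.0, -418.0, 252.0], [1033.0, -106.0, 300.0]]
side ['img', 'z_map', 'mtx', 'world_from_camera', 'shot'] [[0.82, 0.26, -0.51, 112.48], [-0.57, 0.38, -0.73, -675.4], [0.0, 0.89, 0.46, 454.39], [0.0, 0.0, 0.0, 1.0]]
red_canister 0.97 [327. 218.] [635.  30.  60.]
blue_canister 0.87 [385. 245.] [ 651. -135.   60.]
red_stand 0.61 [327. 242.] [636.  31.   0.]
mat 0.65 [247. 274.] [427.  10.   0.]
red 1556 [[375.0, -14.0, 4.0], [601.0, 7.0, 92.0], [992.0, 324.0, 136.0]]
blue 3512 [[544.0, -462.0, -510.0], [633.0, -436.0, 236.0], [1024.0, -130.0, 298.0]]
```

View pics/top.png

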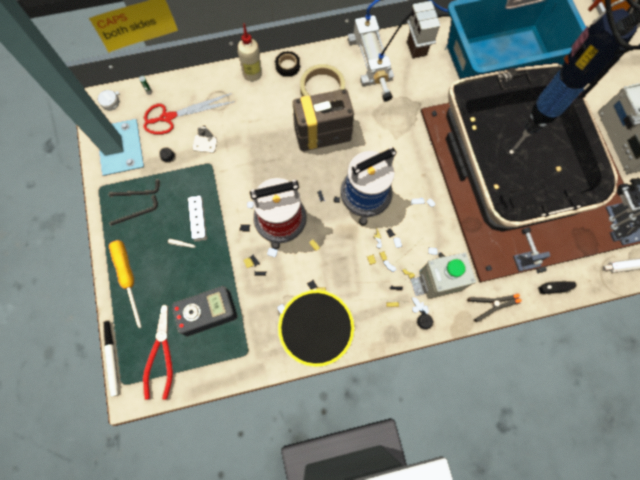

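View pics/a.png

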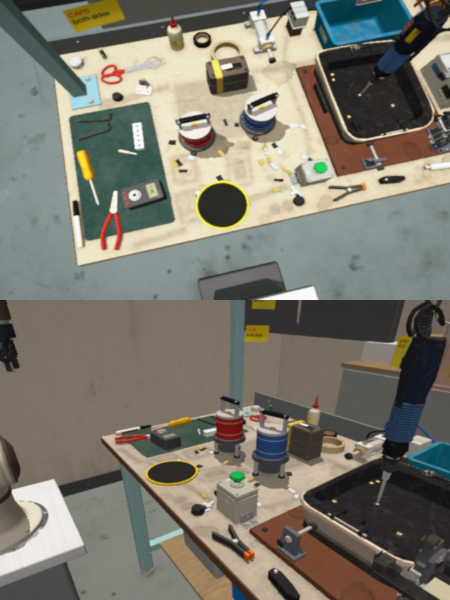

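The top view shows the red canister at (280,215), blue at (368,185) and the mat at (317,327). The side view agrees, and nothing is on the mat. Next I'll get the handle line and mat centre from depth.

```bash
cat > m.py <<'E'
from h import *
for n in("top","side"):
    z=np.load(n+".npz");P,h,v=z["P"],z["hsv"],z["v"]
    for nm,c in(("red",(628,28)),("blue",(640,-140))):
        m=v&(np.hypot(P[...,0]-c[0],P[...,1]-c[1])<55)&(P[...,2]>112)&(P[...,2]<150)
        q=P[m];
        (x,y),(a,b),ang=cv2.minAreaRect(q[:,:2].astype(np.float32))
        cc=q[:,:2].mean(0);_,s,V=np.linalg.svd(q[:,:2]-cc)
        print(n,nm,"handle",len(q),"rect",np.round([x,y,a,b,ang],1),"dir deg from x",np.degrees(np.arctan2(V[0,1],V[0,0])).round(1),"mean",cc.round(1),"ztop",np.percentile(q[:,2],95).round(1))
        m=v&(np.hypot(P[...,0]-c[0],P[...,1]-c[1])<60)&(abs(P[...,2]-88)<5)
        print("  lid",cv2.minEnclosingCircle(P[m][:,:2].astype(np.float32)) if m.sum() else 0)
        for lo in (140,):
            m=v&(np.hypot(P[...,0]-c[0],P[...,1]-c[1])<55)&(P[...,2]>142)
            q=P[m];print("  lid/bar z pts",np.histogram(P[v&(np.hypot(P[...,0]-c[0],P[...,1]-c[1])<50)][:,2],bins=range(0,230,10))[0])
            if len(q):
                t=q[q[:,2]>170]
                if len(t):
                    print("  bar",np.round(cv2.minAreaRect(t[:,:2].astype(np.float32))[0],1),t[:,:2].mean(0).round(1),t[:,2].max().round(1)); _,s,V=np.linalg.svd(t[:,:2]-t[:,:2].mean(0));print("  bar dir",np.degrees(np.arctan2(V[0,1],V[0,0])).round(1),np.round(cv2.minAreaRect(t[:,:2].astype(np.float32))[1],1))
    m=v&(h[...,0]>22)&(h[...,0]<35)&(h[...,1]>150)&(np.hypot(P[...,0]-423,P[...,1]-8)<85)&(abs(P[...,2])<15)
    print("  mat",cv2.fitEllipse(P[m][:,:2].astype(np.float32)),P[m][:,2].mean())
    # tall obstacles
    t=P[v&(P[...,2]>200)&(P[...,0]>0)&(np.hypot(P[...,0],P[...,1])<900)]
    g=np.unique((t[:,:2]//50*50).astype(int),axis=0,return_counts=True)
    print("  tall",[(a.tolist(),int(k),int(t[((t[:,:2]//50*50)==a).all(1)][:,2].max())) for a,k in zip(*g) if k>10])
E
python3 m.py
```

```text
top red handle 974 rect [625.   29.6  80.8  77.4  29.3] dir deg from x -176.7 mean [611.5  29.1] ztop 149.9
  lid ((617.4332275390625, 30.854290008544922), 38.88767623901367)
  lid/bar z pts [289   6  10   7   1  28 415  89  69  73  77  79  74  88 747 507  17  17
  33 460   1   0]
  bar [625.6  28.7] [624.1  28.8] 200.0
  bar dir 90.4 [79.7 15.6]
top blue handle 1051 rect [ 636.8 -138.7   79.9   76.    30.2] dir deg from x -160.4 mean [ 625.6 -135.3] ztop 149.8
  lid ((629.3777465820312, -137.6860809326172), 38.56549072265625)
  lid/bar z pts [338  10  12  10   3  27 438  92  76  91  90  90  97  97 785 438  34  30
  32 418   9   0]
  bar [ 638.1 -140.4] [ 636.4 -139.4] 201.0
  bar dir -76.0 [14.6 80.8]
  mat ((418.2611389160156, 9.42606258392334), (132.66915893554688, 133.33987426757812), 63.783103942871094) 6.870895962928818
  tall [([600, -500], 55, 413), ([600, -450], 3795, 454), ([650, -500], 58, 432), ([650, -450], 1517, 445), ([750, -450], 54, 305), ([750, -400], 48, 307), ([800, -400], 20, 307), ([800, 100], 1036, 400), ([800, 150], 1453, 401), ([800, 200], 362, 398)]
side red
[... 858 characters left out ...]
), ([50, 0], 19, 212), ([100, 500], 261, 346), ([100, 550], 212, 366), ([150, 500], 41, 346), ([150, 550], 1228, 475), ([150, 600], 286, 473), ([150, 650], 84, 345), ([350, -650], 58, 203), ([350, -600], 781, 207), ([550, -450], 313, 451), ([600, -500], 3740, 458), ([600, -450], 5693, 463), ([650, -500], 952, 434), ([650, -450], 346, 465), ([750, -450], 27, 309), ([750, -50], 127, 472), ([800, -350], 819, 395), ([800, -50], 13, 469), ([800, 50], 51, 475), ([800, 100], 610, 476), ([800, 150], 594, 476), ([800, 200], 81, 393), ([850, -200], 14, 466), ([850, -150], 1171, 472), ([850, -100], 1321, 473), ([850, -50], 1182, 474), ([850, 0], 910, 475), ([850, 50], 955, 476), ([850, 100], 640, 476)]
```

Request:
carry_out([
  [0.0375,0.0277,0],
  [0.075,0.0554,0],
  [0.1125,0.0832,0],
  [0.15,0.111,0],
  [0.1875,0.1386,0],
  [0.225,0.1664,0],
  [0.2625,0.194,0],
  [0.3,0.222,0],
], roll=[4.7,9.4,14.1,18.8,23.5,28.2,33,37.8], claw=[0.085,0.085,0.085,0.085,0.085,0.085,0.085,0.085])

```text
clock: 1.5
position: [391.0, 315.0, 405.1]
ee_rot: [0.898, -0.44, 0.0, -0.0]
contact_force: [1.1, 0.9, 0.3]
gripper_width: 84.6
grasp_force: 0.0
```

Request:
carry_out([
  [0.0465,-0.0012,0],
  [0.093,-0.0024,0],
  [0.1395,-0.0036,0],
  [0.186,-0.0048,0],
  [0.2325,-0.006,0],
  [0.279,-0.0072,0],
  [0.3255,-0.0084,0],
  [0.372,-0.0095,0],
], roll=[4.7,9.4,14.1,18.8,23.5,28.2,33,37.8], claw=[0.085,0.085,0.085,0.085,0.085,0.085,0.085,0.085])

```text
clock: 2.5
position: [627.1, 27.3, 404.8]
ee_rot: [-0.707, 0.708, -0.0, 0.0]
contact_force: [0.5, 1.0, 1.3]
gripper_width: 85.0
grasp_force: 0.0
```

```bash
cat > w.py <<'E'
from h import *
from scipy.spatial.transform import Rotation as R
import sys
s=read_state();d=get_image("wrist")
T=np.eye(4);T[:3,:3]=R.from_quat(s["ee_rot"]).as_matrix();T[:3,3]=s["position"]
print(s["clock"],np.round(s["position"],1),np.round(s["ee_rot"],4),np.round(s["joints"],2))
P=cloud(d,T@d["T_tool_cam"]);v=d["z_map"]>0
m=v&(np.hypot(P[...,0]-626,P[...,1]-27)<60)&(P[...,2]>175)&(P[...,2]<210)
q=P[m];print(len(q),cv2.minAreaRect(q[:,:2].astype(np.float32)),np.percentile(q,[2,50,98],axis=0).round(1).tolist())
q=q[:,:2];_,_,V=np.linalg.svd(q-q.mean(0));print(np.degrees(np.arctan2(V[0,1],V[0,0])))
cv2.imwrite("pics/"+sys.argv[1],d["img"][...,::-1])
E
python3 w.py w1.png
```

```text
2.5 [627.1  27.3 404.8] [-7.067e-01  7.075e-01 -1.000e-04  1.000e-04] [ 0.3   0.39  0.02 -0.   -1.2  -0.3 ]
3365 ((626.9938354492188, 25.74821662902832), (13.925748825073242, 79.76260375976562), 0.3716285824775696) [[620.2, -13.1, 192.0], [626.8, 21.6, 194.8], [633.5, 62.5, 196.2]]
90.51918209010431
```

View pics/w1.png

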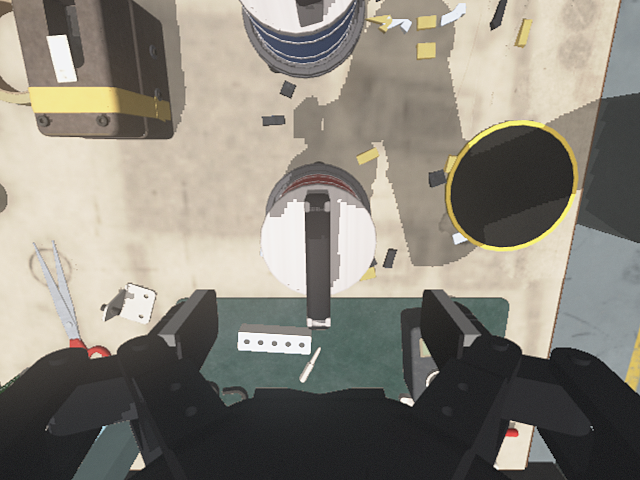

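Wrist view: the handle bar is vertical, centred about (318,258) and lined up between the fingers. The mat is at (512,185). I'll descend on it.

Request:
carry_out([
  [0.001,0,0.01],
  [0.001,0,0.02],
  [0.001,0,0.03],
  [0.001,0,0.04],
  [0.001,0,0.05],
  [0.001,0,0.06],
  [0.001,0,0.06],
  [0.001,0,0.06],
], roll=[0,0,0,0,0,0,0,0], claw=[0.085,0.085,0.085,0.085,0.085,0.085,0.085,0.085])

```text
clock: 3.55
position: [626.4, 27.6, 345.0]
ee_rot: [0.708, -0.707, 0.0, -0.0]
contact_force: [-0.3, -0.1, 0.2]
gripper_width: 85.3
grasp_force: 0.0
```

Request:
carry_out([
  [0,0,0],
  [0,0,0],
  [0,0,0],
  [0,0,0],
  [0,0,0],
  [0,0,0],
  [0,0,0],
  [0,0,0],
], roll=[0,0,0,0,0,0,0,0], claw=[0.05,0.03,0.02,0.01,0,0,0,0])

```text
clock: 4.55
position: [626.4, 27.6, 345.0]
ee_rot: [0.708, -0.707, 0.0, -0.0]
contact_force: [2.0, 0.2, 2.0]
gripper_width: 13.1
grasp_force: 60.3
```

Gripped (13 mm opening, 60 N). I'll lift slowly, straight up.

Request:
carry_out([
  [0,0,-0.003],
  [0,0,-0.008],
  [0,0,-0.015],
  [0,0,-0.023],
  [0,0,-0.031],
  [0,0,-0.039],
  [0,0,-0.045],
  [0,0,-0.045],
], roll=[0,0,0,0,0,0,0,0], claw=[0,0,0,0,0,0,0,0])

```text
clock: 5.55
position: [626.3, 27.6, 390.5]
ee_rot: [0.708, -0.707, 0.0, -0.001]
contact_force: [1.1, 0.5, -4.1]
gripper_width: 12.9
grasp_force: 59.7
```

```bash
python3 - <<'E'
from h import *
s=read_state();print(np.round(s["position"],1),np.round(s["contact_force"],1),s["gripper_width"],s["grasp_force"])
a=[]
for n in("side","wrist"):
    d=get_image(n);a.append(d["img"])
    if n=="side":print([(x["conf"],pt(d,*x["at"],z=105).round()) for x in place_of(d,"red_canister")[:1]])
cv2.imwrite("pics/l.png",cv2.resize(np.hstack([a[0][100:340,200:520],a[1][240:,160:480]])[...,::-1],(800,300)))
E
```

```text
[626.3  27.6 390.5] [ 1.1  0.5 -4.1] 12.873271639947022 59.685932993888855
[(0.94, array([630.,  22., 105.]))]
```

View pics/l.png

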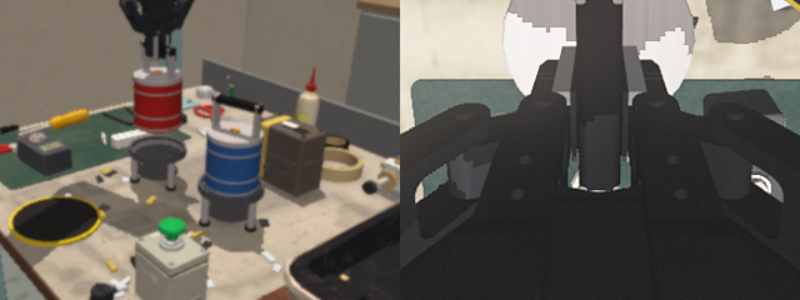

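The side view shows red lifted clear of its stand and upright, with blue untouched. Now to move over the mat.

Request:
carry_out([
  [0.0004,0.004,0],
  [0.001,0.012,0],
  [0.002,0.023,0],
  [0.003,0.036,0],
  [0.0045,0.05,0],
  [0.006,0.065,0],
  [0.007,0.08,0],
  [0.0085,0.095,0],
], roll=[0,0,0,0,0,0,0,0], claw=[0,0,0,0,0,0,0,0])

```text
clock: 6.7
position: [530.1, 18.8, 389.8]
ee_rot: [0.708, -0.707, 0.0, -0.0]
contact_force: [-0.2, -1.0, -4.3]
gripper_width: 13.0
grasp_force: 59.7
```

Request:
carry_out([
  [0.0014,0.016,0],
  [0.003,0.033,0],
  [0.0045,0.05,0],
  [0.006,0.067,0],
  [0.0075,0.083,0],
  [0.009,0.097,0],
  [0.0096,0.107,0],
  [0.01,0.1115,0],
], roll=[0,0,0,0,0,0,0,0], claw=[0,0,0,0,0,0,0,0])

```text
clock: 7.7
position: [419.2, 8.7, 389.9]
ee_rot: [0.708, -0.706, 0.0, -0.0]
contact_force: [0.3, 0.3, -3.5]
gripper_width: 13.0
grasp_force: 59.7
```

Request:
carry_out([
  [0,0,0.003],
  [0,0,0.01],
  [0,0,0.022],
  [0,0,0.036],
  [0,0,0.05],
  [0,0,0.064],
  [0,0,0.075],
  [0,0,0.08],
], roll=[0,0,0,0,0,0,0,0], claw=[0,0,0,0,0,0,0,0])

```text
clock: 8.7
position: [419.7, 8.7, 308.7]
ee_rot: [0.708, -0.707, -0.0, 0.001]
contact_force: [0.2, 0.5, -3.8]
gripper_width: 13.0
grasp_force: 59.7
```

```bash
python3 - <<'E'
from h import *
s=read_state();print(np.round(s["position"],1),np.round(s["contact_force"],1),s["gripper_width"],s["grasp_force"])
a=[]
for n in("side","top"):
    d=get_image(n);a.append(d["img"])
    print([(x["conf"],pt(d,*x["at"],z=25).round()) for x in place_of(d,"red_canister")[:1]],[(x["conf"],pt(d,*x["at"],z=0).round()) for x in place_of(d,"mat")[:1]])
    P=cloud(d);h=cv2.cvtColor(d["img"],cv2.COLOR_RGB2HSV);m=((h[...,0]<8)|(h[...,0]>172))&(h[...,1]>130)&(d["z_map"]>0)&(np.hypot(P[...,0]-420,P[...,1]-8)<80)
    if m.sum():print(m.sum(),np.percentile(P[m],[1,50,99],axis=0).round().tolist())
cv2.imwrite("pics/p.png",cv2.resize(np.hstack([a[0][160:340,120:360],a[1][220:400,200:440]])[...,::-1],(800,300)))
E
```

```text
[419.7   8.7 308.7] [ 0.2  0.5 -3.8] 12.979433818567086 59.66287851333618
[(0.91, array([416.,  -2.,  25.]))] [(0.86, array([427.,  10.,   0.]))]
1285 [[380.0, -34.0, 4.0], [404.0, -26.0, 66.0], [448.0, 11.0, 102.0]]
[(0.54, array([418.,   9.,  25.]))] []
```

View pics/p.png

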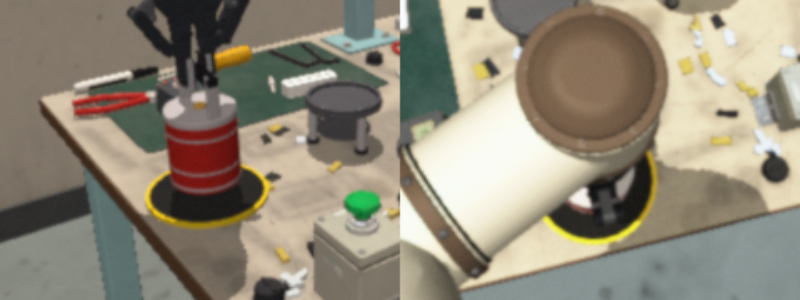

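The canister hangs upright over the middle of the mat, about 19 mm above it. I'll lower it in small steps until it touches.

Request:
carry_out([
  [0,0,0.004],
  [0,0,0.008],
  [0,0,0.012],
  [0,0,0.014],
  [0,0,0.0155],
  [0,0,0.0165],
  [0,0,0.0175],
  [0,0,0.0175],
], roll=[0,0,0,0,0,0,0,0], claw=[0,0,0,0,0,0,0,0])

```text
clock: 10.0
position: [419.7, 8.7, 292.2]
ee_rot: [0.708, -0.707, -0.0, 0.0]
contact_force: [0.0, -0.9, -3.4]
gripper_width: 12.9
grasp_force: 59.7
```

Request:
carry_out([
  [0,0,0.0005],
  [0,0,0.001],
  [0,0,0.0015],
  [0,0,0.002],
  [0,0,0.002],
], roll=[0,0,0,0,0], claw=[0,0,0,0,0])

```text
clock: 10.62
position: [419.7, 8.7, 290.1]
ee_rot: [0.708, -0.707, -0.0, 0.0]
contact_force: [-0.0, 0.2, -2.5]
gripper_width: 12.7
grasp_force: 59.7
```

Request:
carry_out([
  [0,0,0.0003],
  [0,0,0.0006],
  [0,0,0.001],
  [0,0,0.001],
], roll=[0,0,0,0], claw=[0,0,0,0])

```text
clock: 11.12
position: [420.1, 8.8, 289.7]
ee_rot: [0.708, -0.706, 0.0, -0.001]
contact_force: [0.5, 0.1, 1.2]
gripper_width: 13.2
grasp_force: 60.2
```

It has touched down: the force went from -3.8 to +1.2 N. Next I'll release and retreat.

Request:
carry_out([
  [0,0,0],
  [0,0,0],
  [0,0,0],
  [0,0,0],
  [0,0,0],
  [0,0,0],
  [0,0,0],
  [0,0,0],
], roll=[0,0,0,0,0,0,0,0], claw=[0.016,0.022,0.03,0.045,0.06,0.075,0.085,0.085])

```text
clock: 12.12
position: [419.8, 8.8, 289.2]
ee_rot: [0.708, -0.707, 0.0, 0.0]
contact_force: [-0.0, -0.8, -0.0]
gripper_width: 84.9
grasp_force: 0.0
```

Request:
carry_out([
  [0,0,-0.005],
  [0,0,-0.015],
  [0,0,-0.03],
  [0,0,-0.05],
  [0,0,-0.07],
  [0,0,-0.095],
  [0,0,-0.12],
  [0,0,-0.12],
], roll=[0,0,0,0,0,0,0,0], claw=[0.085,0.085,0.085,0.085,0.085,0.085,0.085,0.085])

```text
clock: 13.12
position: [420.0, 8.8, 411.7]
ee_rot: [0.708, -0.706, 0.001, -0.003]
contact_force: [-0.3, -0.4, -1.4]
gripper_width: 84.8
grasp_force: 0.0
```

```bash
python3 - <<'E'
from h import *
s=read_state();print(s["clock"],np.round(s["position"],1),np.round(s["contact_force"],1),s["gripper_width"],s["grasp_force"])
a=[]
for n in("side","wrist"):
    d=get_image(n);a.append(d["img"])
    if n=="side":print([(x["conf"],pt(d,*x["at"],z=5).round()) for x in place_of(d,"red_canister")[:1]],[(x["conf"],pt(d,*x["at"],z=60).round()) for x in place_of(d,"blue_canister")[:1]])
cv2.imwrite("pics/f.png",cv2.resize(np.hstack([a[0][100:400,120:520],cv2.resize(a[1],(400,300))])[...,::-1],(800,300)))
E
```

```text
13.125 [420.    8.8 411.7] [-0.3 -0.4 -1.4] 84.81322555025886 0.0
[(0.69, array([420.,   9.,   5.]))] [(0.88, array([ 645., -138.,   60.]))]
```

View pics/f.png

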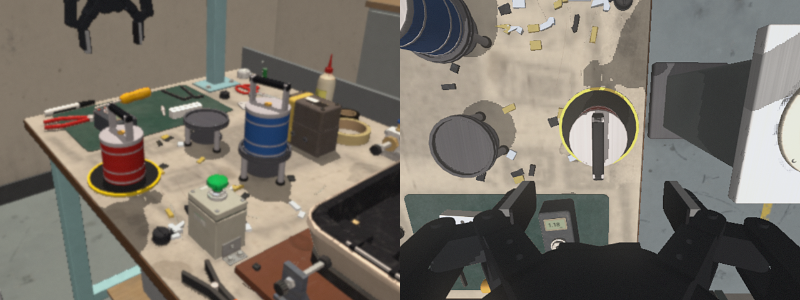

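The red canister stands upright in the middle of the mat, blue is still on its stand, and the gripper is clear.

```bash
python3 -c "
from bench import job_done;print(job_done())"
```

```text
the job is handed in; nothing more can be done
None
```

The red canister is standing upright in the middle of the mat, the blue canister is still on its own stand, and the job was handed in at about 13 s with the gripper clear; no verdict came back.

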